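# Feed the specimen sled along a bent fence into the latch tester

## Task

Take the push stick out of its cup and, with its tip in the notch of the red sled, first press the sled against the aluminium fence where it stands, then feed it along the fence until its nose is pressed home against the yellow stop of the latch tester. Keep the sled pressed snugly against the bent, worn fence all the way, but never push it against the fence or the stop with more than 20 N, and touch the sled only with the stick. Then stand the stick back in its cup and leave the hook, gauge and bushings where they are.

Things in the scene. Friction and masses are not known exactly. Their poses are not given: they have to be found in the camera images.
- bed: Grey steel bed plate fixed to the cart, 12 mm thick (top at z = 12 mm), 160 by 450 mm: x -90 to 70, y -190 to 260 mm. Its place and yaw differ every time. Origin at cart top level. Its +y axis is the feed direction, its +x axis points at the fence, z up.
- fence: Rigid aluminium fence bar fixed on the bed, same origin and axes. 16 mm thick, z 12 to 38 mm, y -190 to 150 mm. Its guiding face looks to -x and is bent and worn: straight, at x = 30 mm, only along the last stretch before the stop (y 30 to 150 mm); before that it bows away from the sled, in gentle slants, by several mm (at most 12). The true line is found only by feel.
- tester: Rigid latch tester at the far end of the bed, same origin and axes: blue housing (y 162 to 247 mm, 87 mm high), steel cheeks to 145 mm high from y = 190 mm, a long steel handle rising away to +y. Its yellow stop block reaches from z 12 to 42 and x -30 to 30 mm. Nothing on it needs moving.
- stop (a point): Centre of the yellow stop's flat face, which looks to -y (towards the sled), 15 mm above the bed plate, at y = 150 mm of the bed frame.
- sled: Red L-shaped sled, about 0.35 kg, loose on the bed, 30 mm high, black flap on top to 42 mm. +y = nose, +x to the fence. Front part x -23..22, y 0..80 mm; rear part x 0..22, y -35..0. Origin: underside, at the inner corner of the notch: its face y=0 takes the feed push, its face x=0 the push to the fence. Starts 5 to 20 mm off the fence, slightly askew, 175-215 mm short of home (origin at bed y 70 mm).
- heel (a point): Rear end of the sled's fence side (sled x 22, y -35, z 15 mm).
- toe (a point): Front end (nose) of the sled's fence side (sled x 22, y 80, z 15 mm).
- stick: Push stick, 110 mm long, 0.15 kg, standing upright in its cup. White round shaft, 18 mm diameter, from its flat tip (origin, z = 0) up to z = 50 mm; orange square handle 24 by 24 mm (flats across its x and y) from z = 50 to 110 mm, to be gripped on two flats around z = 80 mm. Its yaw varies.
- cup: Dark steel cup fixed to the cart, origin at its base on the cart top: outer diameter 48 mm (64 mm at the foot), 40 mm high, bore 26 mm in diameter and 35 mm deep.
- cup_floor (a point): Centre of the cup's inner floor, 5 mm above the cart top; the stick's tip stands there.
- eye_hook: Rusted forged eye hook lying on the cart, about 100 mm long, 14 mm thick; leave alone.
- pin_gauge: Green anodized pin gauge lying on the cart, 90 mm long, 14 mm thick; leave alone.
- bushing_a: Bronze bushing, 36 mm outside diameter, 26 mm high, standing on the cart; leave alone.
- bushing_b: Second bronze bushing, same size; leave alone.
Things that resemble listed ones, but are neither listed nor needed, are in the scene too. What is meant by the stick is not purple or turquoise, and is the smaller of those in its own colour.

How it is judged:
By the outcome, as a careful person would: the job done as asked, in the order asked, and still so for the second after the job is handed in, with the robot touching nothing.
It also fails if it takes over 72 s, if anything falls off the work surface, if the arm or the gripper's body presses on something with over 40 N, if the wrist force passes 120 N, or if a joint passes its speed limit or range.

## Robot

A 6-joint arm with a two-finger parallel gripper is mounted at the origin on the work surface. World frame = base frame: x ahead of the robot, y to its left, z up, the work surface at z = 0. Lengths are in m, angles in rad, forces in N, time in s.
With the tool pointing down it reaches from about 0.35 to 0.775 m from the base axis. Payload 5.5 kg.
Tool frame: the origin (TCP) lies at the very end of the fingers, on their centre line; the grasp point (between the pads) lies env.hold_point_z behind it (env.hold_point_z is the distance from the TCP to the grasp point, in m); z points along the fingers, y is the line along which they close (so a half turn about z gives the same grasp; the last joint's range is limited). The gripper opens to 85 mm and grips with 20 to 120 N. Pads are 22 mm wide; open, the fingers measure 114 mm over their backs; the gripper's body (76 mm by 85 mm) begins 54 mm behind the grasp point. The pads swing forward as they close: fully open they stand 13 mm farther back than shut.
Start: joints at [-1.41, 0.313, 0.046, 1.304, 0, 1.431], TCP at [0.17, -0.549, 0.231] pointing down, gripper open.
Joint ranges: [-2.76, 2.76], [-0.86, 1.69], [-1.03, 1.26], [-2.2, 2.34], [-1.47, 1.5], [-3.14, 3.14]. Speed limits (rad/s): [2.57, 2.57, 3.14, 3.14, 3.14, 3.14].

## Interface

Orientations are given as a unit quaternion [w, x, y, z].
In Python, from workcell import env gives the robot as it stands.
- The arm moves only by the tool carry_out, never from a script. Its argument "steps" is a list of rows, each a list of 3 entries, a list of its own where there are three numbers: the turn, a rotation vector about the tool's x, y, z in degrees, then the shift along the tool's x, y, z in cm, then the closure in counts, from 0 (fully open) to 255 (shut). A call has exactly 8 rows; each row is the pose to reach, as a shift and turn from the pose commanded when the call began, along the tool's axes at that moment; what a row does not reach only later rows make up. A row lasts 1/8 s, in which the tool goes at most 62.5 mm and 10.7 degrees, less where a joint would pass 70% of its speed; a pose out of reach is approached as far as the arm can. A call with a gripper value outside its range is refused whole. The fingers move at their own pace and stop on an object; "force" is the grip in N (left out, the last holds). Time passes only in rows, so rows that repeat a pose let the fingers close, or fill a call up. It gives the time, the measured TCP pose, the force, the opening and the grip force at its end, in the units of the state.
- env.get_state(): the state, without advancing time (a new reading comes with each control period).
- env.read_camera(name): name is "side" or "top"; returns (picture, depth): 420x560x3 uint8, red, green, blue; 420x560 float32, m along the optical axis (not along the pixel's ray), 0 where there is no reading.
- env.get_calibration(name): a dict with "fx", "fy", "cx", "cy" (pixels), "D" ([k1, k2, p1, p2, k3] as OpenCV has them; the pictures are not rectified), "origin" and "orientation" of the camera in the world. Camera axes: x right, y up, looking along -z (the intrinsics and any distortion apply to the point x, -y, -z); pixel columns grow to the right and rows downward; lengths in m; the calibration is good to about 2 mm. A picture is of the moment at which its call begins. get_calibration takes no time and is no camera call.
- env.hand_in(): hands the job in; it is judged then, once.
The state is a dict: "clock": time; "joint_pos": joint angles; "qvel": joint speeds; "tau": joint torques, N m; "tcp_pos": TCP position; "orientation": TCP orientation; "wrist_force": force on the tool from outside, world axes, zero at the start; "ft_torque": the same for the moment, N m; "finger_gap": finger opening in m; "grip_force": force on a finger pad.
Only numpy, scipy, OpenCV 4.12 (cv2) and the standard library are available. Lean on these libraries where they do the work, as an engineer would, in place of code of your own. Each camera call takes 0.05 s, during which the arm holds its last target. There are 200 camera calls.

## Working session

There is one attempt and no reset: what is moved stays moved. The work goes in short steps, Python scripts to look and compute and a tool call to move; the robot and the scene stay as the last step left them, time stands still between calls to the robot, and variables do not carry over. Pictures are saved under pics/ and viewed, at most 10 in all, crops included, and the job is handed in when it is done.

Besides the shell and the picture viewer there is one more tool, called after "Call:" as a command line: name --argument value ..., lists and objects as JSON in quotes. carry_out: Moves the arm, as the interface text tells. Its arguments: {"type":"object","properties":{"steps":{"type":"array","items":{"type":"array"}},"force":{"type":"number"}},"required":["steps"]}

```bash
ls; mkdir -p pics; cat > h.py <<'E'
import numpy as np, cv2
from workcell import env
from scipy.spatial.transform import Rotation as R
def q2R(q): return R.from_quat([q[1],q[2],q[3],q[0]])
def look(n):
    im,d=env.read_camera(n); return im,d,env.get_calibration(n)
def ray(c,uv):
    K=np.array([[c['fx'],0,c['cx']],[0,c['fy'],c['cy']],[0,0,1]])
    p=cv2.undistortPoints(np.array(uv,float).reshape(-1,1,2),K,np.array(c['D'],float)).reshape(-1,2)
    d=np.c_[p[:,0],-p[:,1],-np.ones(len(p))]
    return np.array(c['origin']),q2R(c['orientation']).apply(d)
def onplane(c,uv,z):
    o,d=ray(c,uv); return o+d*((z-o[2])/d[:,2])[:,None]
def cloud(c,d):
    v,u=np.mgrid[:d.shape[0],:d.shape[1]]
    o,r=ray(c,np.c_[u.ravel(),v.ravel()]); P=o+r*d.reshape(-1,1)
    P=P.reshape(*d.shape,3); P[d==0]=np.nan; return P
E
python3 - <<'E'
from h import *
for n in ('top','side'):
    im,d,c=look(n); cv2.imwrite(f'pics/{n}0.png',im[:,:,::-1]); np.savez(f'{n}0.npz',im=im,d=d); print(n,c,(d==0).mean())
s=env.get_state(); print(s, env.hold_point_z)
E
```

```text
pics
top {'fx': 500.85354815162015, 'fy': 500.85354815162015, 'cx': 285.00072311971815, 'cy': 210.036763195966, 'D': array([-0.13746639,  0.        ,  0.        ,  0.        ,  0.        ]), 'origin': array([ 0.4042876 , -0.08027525,  1.07005187]), 'orientation': array([-0.70391572, -0.04866067,  0.06548717,  0.70558219])} 0.0038775510204081634
side {'fx': 409.13133665066397, 'fy': 409.13133665066397, 'cx': 282.25586037530013, 'cy': 211.03283542079083, 'D': array([-0.02928409,  0.        ,  0.        ,  0.        ,  0.        ]), 'origin': array([0.29523256, 0.39621565, 0.50993663]), 'orientation': array([-0.22354407, -0.1053334 ,  0.40463154,  0.88045797])} 0.003907312925170068
{'clock': 0.1, 'joint_pos': array([-1.40961502e+00,  3.13997962e-01,  4.51295973e-02,  1.30361383e+00,
        3.93045942e-05,  1.43121195e+00]), 'qvel': array([-0.00115986, -0.00083775,  0.00298522,  0.00041031, -0.00057239,
       -0.00136475]), 'tau': array([ 3.22189291e-03, -4.81725633e+01,  2.99242938e+01,  1.27595931e-02,
       -1.02116560e-04,  9.12717923e-06]), 'tcp_pos': array([ 0.17028389, -0.54874485,  0.23047184]), 'orientation': array([-8.43098694e-04,  9.88713445e-01,  1.49816597e-01,  1.05489093e-05]), 'wrist_force': array([-0.4426907 , -0.03299275,  0.26782042]), 'ft_torque': array([0.04884037, 0.00761716, 0.03475531]), 'grip_force': 0.0, 'finger_gap': 0.08542825653079886} 0.0187
```

View pics/top0.png

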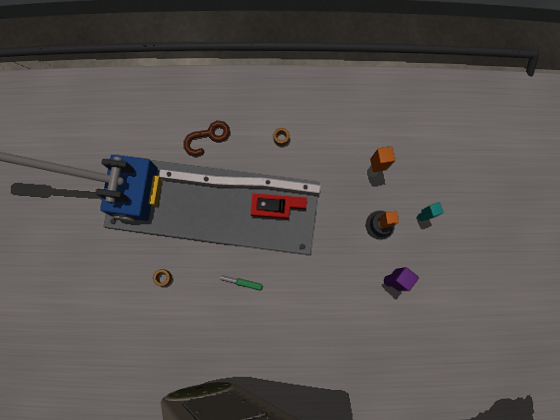

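View pics/side0.png

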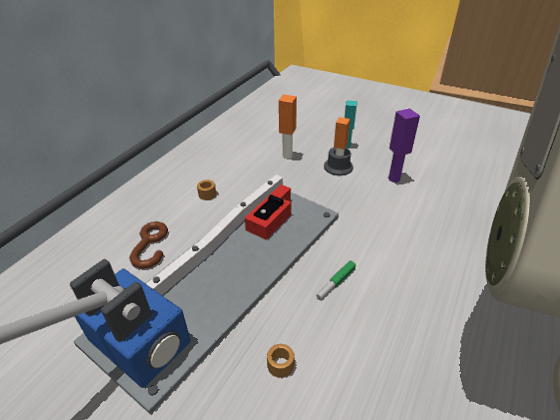

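```bash
cat > m.py <<'E'
from h import *
def rect(P,tag):
    (c,wh,a)=cv2.minAreaRect((P[:,:2]*1000).astype(np.float32)); b=cv2.boxPoints((c,wh,a)); print(tag,len(P),'c',np.round(c,1),'wh',np.round(wh,1),'ang',round(a,2),'box',np.round(b,1).tolist())
for n in ('top','side'):
    f=np.load(f'{n}0.npz'); im,d=f['im'],f['d']; c=env.get_calibration(n); P=cloud(c,d)
    hsv=cv2.cvtColor(im,cv2.COLOR_RGB2HSV); H,S,V=[hsv[...,i].astype(int) for i in range(3)]
    z=P[...,2]; x=P[...,0]; y=P[...,1]
    print(n,'table z',np.nanmedian(z[(abs(z)<.006)]),'bed z',np.nanmedian(z[(z>.008)&(z<.016)]))
    m=(z>.0085)&(z<.016)&(S<60)&(x>.2)&(x<.65)&(y>-.25)&(y<.35)
    m=cv2.morphologyEx(m.astype(np.uint8),cv2.MORPH_OPEN,np.ones((3,3)))>0
    nl,l,st,ce=cv2.connectedComponentsWithStats(m.astype(np.uint8)); print(st[st[:,4]>60].tolist())
    rect(P[m],'bed')
    fe=(z>.034)&(z<.042)&(S<60)&(x>.3)&(x<.65)&(y>-.25)&(y<.35)
    rect(P[fe],'fence')
    red=((H<6)|(H>174))&(S>150)&(V>60)
    t=red&(z>.037)&(z<.047); rect(P[t],'sled top'); 
    np.save(f'{n}_sled.npy',P[t])
    o=(H>6)&(H<16)&(S>180)&(V>120)
    nl,l,st,ce=cv2.connectedComponentsWithStats(o.astype(np.uint8))
    for i in range(1,nl):
        if st[i,4]>40:
            Q=P[l==i]; Q=Q[~np.isnan(Q[:,2])]; zt=np.percentile(Q[:,2],97); rect(Q[Q[:,2]>zt-.004],f'orange {ce[i]} zt{zt:.4f}')
    ye=(H>18)&(H<32)&(S>150)&(z>.015)&(z<.06)&(y<.4)&(y>0); rect(P[ye],'yellow')
    cu=(z>.036)&(z<.0435)&(y<-.2)&(y>-.4)&(x>.3)&(x<.5); Q=P[cu]; 
    if len(Q): rect(Q,'cup rim'); print(cv2.minEnclosingCircle((Q[:,:2]*1000).astype(np.float32)))
E
python3 m.py
```

```text
top table z -0.00016516799557453332 bed z 0.01184062298651889
[[0, 0, 560, 420, 227620], [105, 180, 212, 74, 7336], [270, 189, 20, 6, 81]]
bed 7580 c [535.  51.] wh [221.1 463.6] ang 1.8 box [[417.20001220703125, 279.20001220703125], [431.79998779296875, -184.10000610351562], [652.7000122070312, -177.1999969482422], [638.0999755859375, 286.20001220703125]]
fence 1118 c [620.1  38.5] wh [ 89.3 429.2] ang 7.44 box [[548.0999755859375, 245.5], [603.5999755859375, -180.10000610351562], [692.2000122070312, -168.5], [636.5999755859375, 257.0]]
sled top 633 c [581.1 -91.5] wh [113.1  45.5] ang 85.66 box [[554.0999755859375, -146.10000610351562], [599.5, -149.60000610351562], [608.0999755859375, -36.900001525878906], [562.7000122070312, -33.400001525878906]]
orange [385.8277512  154.23923445] zt0.1446 157 c [ 665.2 -298.8] wh [29.1 28.5] ang 10.06 box [[648.4000244140625, -287.29998779296875], [653.4000244140625, -315.3999938964844], [682.0, -310.29998779296875], [677.0999755859375, -282.20001220703125]]
orange [391.60655738 217.21311475] zt0.1179 87 c [ 545.3 -311.2] wh [20.3 20.6] ang 8.22
[... 1530 characters left out ...]
], [678.9000244140625, -308.79998779296875], [674.7999877929688, -281.0]]
orange [340.82040816 132.08979592] zt0.1160 66 c [ 544.1 -309.6] wh [22.1 23.9] ang 8.06 box [[531.4000244140625, -299.29998779296875], [534.7999877929688, -322.8999938964844], [556.7000122070312, -319.79998779296875], [553.2999877929688, -296.20001220703125]]
yellow 0 c [0. 0.] wh [0. 0.] ang 0.0 box [[0.0, 0.0], [0.0, 0.0], [0.0, 0.0], [0.0, 0.0]]
cup rim 39 c [ 423.3 -320.4] wh [24.  12.9] ang 17.62 box [[410.0, -317.8999938964844], [413.8999938964844, -330.20001220703125], [436.70001220703125, -322.8999938964844], [432.79998779296875, -310.6000061035156]]
((424.45458984375, -323.92901611328125), 12.276450157165527)
```

```bash
cat > m2.py <<'E'
from h import *
import sys
f=np.load('top0.npz'); im,d=f['im'],f['d']; c=env.get_calibration('top'); P=cloud(c,d)
z=P[...,2];x=P[...,0];y=P[...,1]
hsv=cv2.cvtColor(im,cv2.COLOR_RGB2HSV); H,S,V=[hsv[...,i].astype(int) for i in range(3)]
m=((z>.0085)&(z<.016)&(x>.38)&(x<.66)&(y>-.25)&(y<.35)).astype(np.uint8)
nl,l,st,ce=cv2.connectedComponentsWithStats(m); k=1+np.argmax(st[1:,4]); m=l==k
# robust edges: per row/col extremes
Q=P[m]*1000
def line(pts,ax):
    for _ in range(6):
        a=np.polyfit(pts[:,ax],pts[:,1-ax],1); r=pts[:,1-ax]-np.polyval(a,pts[:,ax]); pts=pts[abs(r)<max(1.5,2*np.median(abs(r)))]
    return a,len(pts),r.std()
# near edge: for y bins, min x
b=np.array([Q[abs(Q[:,1]-t)<2][:,:2][np.argmin(Q[abs(Q[:,1]-t)<2][:,0])] for t in range(-150,260,4)])
print('near edge x=a*y+b',line(b,1), 'deg',np.degrees(np.arctan(line(b,1)[0][0])))
b=np.array([Q[abs(Q[:,0]-t)<2][:,:2][np.argmin(Q[abs(Q[:,0]-t)<2][:,1])] for t in range(455,590,4)])
print('right edge y=a*x+b',line(b,0),'deg',np.degrees(np.arctan(line(b,0)[0][0])))
# fence top
fe=((z>.033)&(z<.043)&(S<60)&(x>.5)&(x<.68)&(y>-.25)&(y<.16))
F=P[fe]*1000
np.save('F.npy',F)
for t in range(-170,160,20):
    q=F[abs(F[:,1]-t)<4]; 
    if len(q)>2: print(t,len(q),np.round([q[:,0].min(),q[:,0].max()],1))
ye=(H>18)&(H<34)&(S>120)&(x>.5)&(y<.25)&(y>.1)
Y=P[ye]*1000; print('yellow z',np.percentile(Y[:,2],[1,50,99]))
T=Y[(Y[:,2]>38)]
b=np.array([T[abs(T[:,0]-t)<2.5][:,:2].min(0) for t in range(590,642,4)]); b[:,0]=range(590,642,4)
print('stop face',line(b,0))
# cup
cu=(z>.030)&(z<.044)&(y<-.25)&(y>-.38)&(x>.48)&(x<.6); C=P[cu]*1000; print('cup pts',len(C),cv2.minEnclosingCircle(C[:,:2].astype(np.float32)))
cu=(z>.003)&(z<.044)&(y<-.25)&(y>-.38)&(x>.48)&(x<.6); C=P[cu]*1000; print('cup+foot',len(C),cv2.minEnclosingCircle(C[:,:2].astype(np.float32)))
g=np.load('side0.npz'); Ps=cloud(env.get_calibration('side'),g['d'])*1000; 
q=Ps[(Ps[...,2]>34)&(Ps[...,2]<43)&(abs(Ps[...,0]-540)<45)&(abs(Ps[...,1]+310)<45)]; print('side cup',len(q),cv2.minEnclosingCircle(q[:,:2].astype(np.float32)))
for cut in ((455,575,190),):
  pass
big=cv2.resize(im[130:310,360:450],None,fx=6,fy=6,interpolation=cv2.INTER_CUBIC)[:600]
s=cv2.resize(g['im'][80:190,280:420],None,fx=5,fy=5,interpolation=cv2.INTER_CUBIC)
cv2.imwrite('pics/cupside.png',s[:,:,::-1])
E
python3 m2.py
```

```text
near edge x=a*y+b (array([1.32338163e-01, 5.04208336e+02]), 99, np.float64(0.6134463877935585)) deg 7.538612988584763Traceback (most recent call last):
  File "m2.py", line 17, in <module>
    b=np.array([Q[abs(Q[:,0]-t)<2][:,:2][np.argmin(Q[abs(Q[:,0]-t)<2][:,1])] for t in range(455,590,4)])
                                         ~~~~~~~~~^^^^^^^^^^^^^^^^^^^^^^^^^
    return _wrapfunc(a, 'argmin', axis=axis, out=out, **kwds)
    return bound(*args, **kwds)
ValueError: attempt to get argmin of an empty sequence
```

```bash
sed -i 's/range(455,590,4)/range(492,610,4)/' m2.py; python3 m2.py
```

```text
near edge x=a*y+b (array([1.32338163e-01, 5.04208336e+02]), 99, np.float64(0.6134463877935585)) deg 7.538612988584763
right edge y=a*x+b (array([ -0.13099162, -94.30792691]), 30, np.float64(0.6242768305349633)) deg -7.462776263022737
-170 32 [609.8 626.1]
-150 22 [612.5 628.3]
-130 32 [615.2 630.6]
-110 28 [617.9 635.3]
-90 33 [620.3 637.1]
-70 31 [589.2 639.4]
-50 32 [624.8 641.5]
-30 31 [626.1 641.3]
-10 32 [626.3 641.5]
10 30 [627.  643.6]
30 31 [627.5 644.1]
50 30 [629.8 645.5]
70 27 [631.2 648.3]
90 31 [634.3 650.1]
110 27 [636.8 653.9]
130 29 [640.  656.9]
150 33 [642.4 659.4]
yellow z [12.48125973 40.06536834 45.41107774]
stop face (array([-1.34574244e-01,  2.48011008e+02]), 13, np.float64(0.5418689748613326))
cup pts 204 ((544.6844482421875, -310.83917236328125), 24.10661506652832)
cup+foot 587 ((541.7125854492188, -311.4626770019531), 78.9455337524414)
side cup 199 ((543.4310302734375, -309.56005859375), 24.882474899291992)
```

View pics/cupside.png

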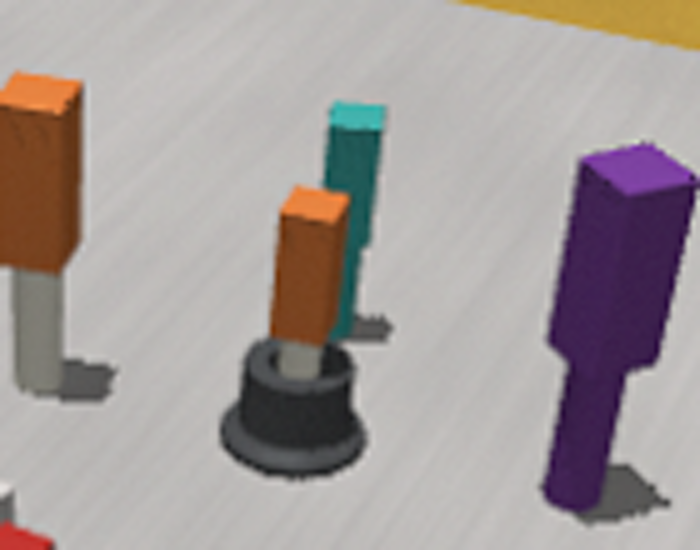

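The side view shows the small orange stick standing upright in the cup (crop about (310,260)). The tall orange, teal and purple ones are lookalikes.

I have the cup and stick at (544, -310) mm with flats at about 8°. The bed yaw is about -7.5°. I'm moving above the stick now.

Call:
carry_out --steps '[[[0,0,-10],[5,-1.4,0],0],[[0,0,-20],[10.5,-2.9,0],0],[[0,0,-30],[16,-4.4,0],0],[[0,0,-40.5],[21.5,-5.9,0],0],[[0,0,-51],[27,-7.4,0.5],0],[[0,0,-61],[32.5,-9,1],0],[[0,0,-71],[38,-10.5,2],0],[[0,0,-81],[42.8,-11.75,3],0]]' --force 80

```text
clock: 1.1
tcp_pos: [0.5458, -0.3086, 0.2006]
orientation: [-0.0, 0.652, 0.758, -0.0]
wrist_force: [0.5, -0.4, -0.6]
finger_gap: 0.0855
grip_force: 0.0
```

Call:
carry_out --steps '[[[0,0,0],[-0.17,-0.17,4.5],0],[[0,0,0],[-0.17,-0.17,9],0],[[0,0,0],[-0.17,-0.17,12],0],[[0,0,0],[-0.17,-0.17,13.4],0],[[0,0,0],[-0.17,-0.17,13.4],255],[[0,0,0],[-0.17,-0.17,13.4],255],[[0,0,0],[-0.17,-0.17,13.4],255],[[0,0,0],[-0.17,-0.17,13.4],255]]' --force 80

```text
clock: 2.1
tcp_pos: [0.5437, -0.3128, 0.0687]
orientation: [0.001, 0.655, 0.756, 0.0]
wrist_force: [-0.5, -0.1, 4.0]
finger_gap: 0.0232
grip_force: 78.0
```

Call:
carry_out --steps '[[[0,0,0],[0,0,-3],255],[[0,0,0],[0,0,-6.5],255],[[0,0,3],[2,0.5,-9],255],[[0,0,8],[7,1.7,-9],255],[[0,0,13],[12.5,3.1,-9],255],[[0,0,15.7],[17,4.2,-9],255],[[0,0,15.7],[18.2,4.5,-9],255],[[0,0,15.7],[18.2,4.5,-9],255]]'

```text
clock: 3.1
tcp_pos: [0.5615, -0.1251, 0.1575]
orientation: [0.0, 0.751, 0.66, -0.0]
wrist_force: [0.7, -1.0, -1.5]
finger_gap: 0.0231
grip_force: 80.1
```

```bash
cat > st.py <<'E'
from h import *
from math import *
def bed():
    s=env.get_state(); p=s['tcp_pos']*1000; f=s['wrist_force']; a=radians(7.5); ex=np.array([cos(a),-sin(a)]); ey=np.array([sin(a),cos(a)])
    Rm=q2R(s['orientation']).as_matrix(); print('t %.2f ex %.1f ey %.1f z %.1f yawx %.2f tilt %s Fex %.1f Fey %.1f Fz %.1f grip %.0f gap %.4f tq %s'%(s['clock'],p[:2]@ex,p[:2]@ey,p[2],degrees(atan2(Rm[1,0],Rm[0,0])),np.round(Rm[:2,2],4),f[:2]@ex,f[:2]@ey,f[2],s['grip_force'],s['finger_gap'],np.round(s['ft_torque'],2)))
    return s
E
python3 - <<'E'
from st import *
bed()
for n in ('top','side'):
    im,d,c=look(n); P=cloud(c,d)*1000; s=env.get_state(); t=s['tcp_pos']*1000
    q=P[(abs(P[...,0]-t[0])<40)&(abs(P[...,1]-t[1])<40)&(P[...,2]>60)&(P[...,2]<t[2]-8)]
    print(n,len(q)); 
    for z in range(80,160,10):
        w=q[abs(q[:,2]-z)<5]
        if len(w): print(z,len(w),np.round(w[:,:2].min(0)-t[:2],1),np.round(w[:,:2].max(0)-t[:2],1))
    if n=='side':
        print('lowest',np.sort(q[:,2])[:5]); cv2.imwrite('pics/held.png',cv2.resize(im[100:300,150:430],None,fx=2.8,fy=2.8)[:,:,::-1])
E
```

```text
t 3.10 ex 573.0 ey -50.8 z 157.5 yawx 82.64 tilt [ 0.0002 -0.0006] Fex 0.9 Fey -0.9 Fz -1.5 grip 80 gap 0.0231 tq [-0.03  0.01 -0.04]
top 0
side 290
90 4 [-6.8  6.6] [-3.8 10.9]
100 51 [-10.   -2.1] [ 6.8 11.9]
110 48 [-9.8 -1.7] [ 6.3 11.5]
120 57 [-10.2  -0.2] [ 6.7 12.5]
130 51 [-10.   -0.8] [ 7. 12.]
140 42 [-13.2  -6.4] [ 7.7 13.3]
150 37 [-14.5  -3.7] [11.1 15.6]
lowest [92.10267482 94.50379317 94.89931136 94.96800112 95.00760259]
```

View pics/held.png

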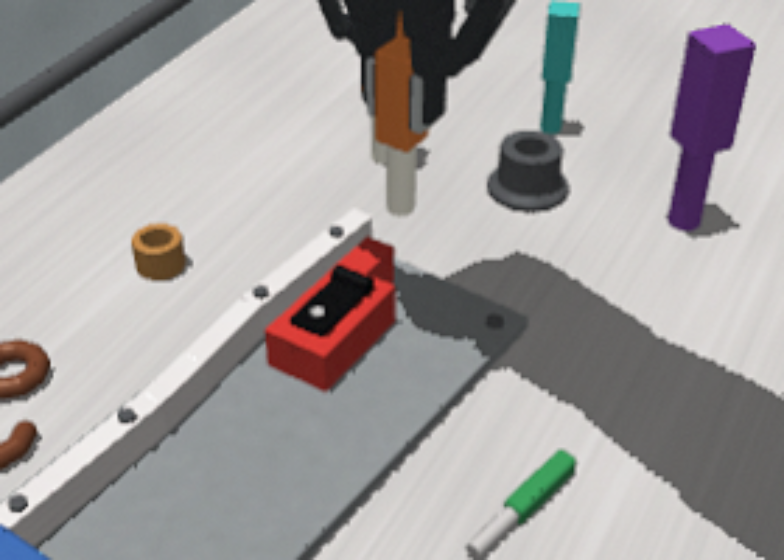

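Call:
carry_out --steps '[[[0,0,0],[-0.35,0,1.5],255],[[0,0,0],[-0.35,0,4],255],[[0,0,0],[-0.35,0,6],255],[[0,0,0],[-0.35,0,7.2],255],[[0,0,0],[-0.35,0,7.8],255],[[0,0,0],[-0.35,0.2,7.8],255],[[0,0,0],[-0.35,0.4,7.8],255],[[0,0,0],[-0.35,0.4,7.8],255]]'

```text
clock: 4.2
tcp_pos: [0.5657, -0.1298, 0.0801]
orientation: [0.001, 0.752, 0.66, 0.0]
wrist_force: [-0.1, 0.9, -1.2]
finger_gap: 0.0227
grip_force: 80.1
```

```bash
python3 -c "
from st import *
bed()"
```

```text
t 4.20 ex 577.8 ey -54.8 z 80.1 yawx 82.54 tilt [ 0.0016 -0.0007] Fex -0.2 Fey 0.9 Fz -1.2 grip 80 gap 0.0227 tq [0.02 0.   0.02]
```

Call:
carry_out --steps '[[[0,0,0],[0,0.2,0],255],[[0,0,0],[0,0.4,0],255],[[0,0,0],[0,0.6,0],255],[[0,0,0],[0,0.8,0],255],[[0,0,0],[0,1.0,0],255],[[0,0,0],[0,1.2,0],255],[[0,0,0],[0,1.3,0],255],[[0,0,0],[0,1.4,0],255]]'

```text
clock: 5.2
tcp_pos: [0.5788, -0.1313, 0.0792]
orientation: [-0.0, 0.752, 0.66, -0.0]
wrist_force: [-1.2, 0.1, -1.6]
finger_gap: 0.0233
grip_force: 80.2
```

```bash
cat > sl.py <<'E'
from st import *
def sled(sv=None):
    s=bed(); im,d,c=look('side'); P=cloud(c,d)*1000
    hsv=cv2.cvtColor(im,cv2.COLOR_RGB2HSV); H,S,V=[hsv[...,i].astype(int) for i in range(3)]
    t=((H<6)|(H>174))&(S>150)&(V>50)&(P[...,2]>36)&(P[...,2]<47)
    m=cv2.morphologyEx(t.astype(np.uint8),cv2.MORPH_OPEN,np.ones((2,2)))>0
    Q=P[m][:,:2]; a=radians(7.5); E=np.array([[cos(a),-sin(a)],[sin(a),cos(a)]])
    (cc,wh,an)=cv2.minAreaRect((Q@E.T).astype(np.float32)); b=cv2.boxPoints((cc,wh,an)); print('sled box(ex,ey)',np.round(wh,1),np.round(b,1).tolist())
    if sv: cv2.imwrite(f'pics/{sv}.png',cv2.resize(im[100:350,60:420],None,fx=2.2,fy=2.2)[:,:,::-1])
E
python3 -c "
from sl import *
sled('a1')"
```

```text
t 5.20 ex 591.0 ey -54.7 z 79.2 yawx 82.54 tilt [-0.0002 -0.    ] Fex -1.3 Fey -0.0 Fz -1.6 grip 80 gap 0.0233 tq [ 0.09  0.28 -0.  ]
sled box(ex,ey) [ 43.9 114.6] [[558.5, 40.099998474121094], [578.5, -72.80000305175781], [621.7000122070312, -65.0999984741211], [601.7999877929688, 47.79999923706055]]
```

View pics/a1.png

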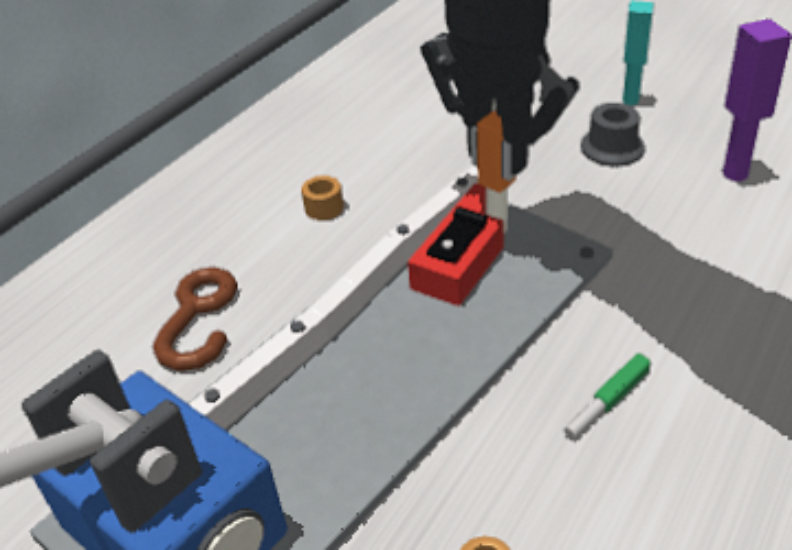

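Call:
carry_out --steps '[[[0,0,0],[0.1,0,0],255],[[0,0,0],[0.3,0,0],255],[[0,0,0],[0.5,0.05,0],255],[[0,0,0],[0.5,0.15,0],255],[[0,0,0],[0.5,0.2,0],255],[[0,0,0],[0.5,0.25,0],255],[[0,0,0],[0.5,0.3,0],255],[[0,0,0],[0.5,0.35,0],255]]'

```text
clock: 6.25
tcp_pos: [0.5818, -0.1267, 0.079]
orientation: [-0.001, 0.752, 0.66, -0.001]
wrist_force: [-5.4, 0.1, 0.5]
finger_gap: 0.0231
grip_force: 80.5
```

```bash
python3 -c "
from sl import *
sled()"
```

```text
t 6.25 ex 593.4 ey -49.7 z 79.0 yawx 82.52 tilt [-0.0021  0.0002] Fex -5.4 Fey -0.6 Fz 0.5 grip 80 gap 0.0231 tq [0.15 1.42 0.05]
sled box(ex,ey) [ 44.3 111.7] [[558.7000122070312, 38.5], [581.7000122070312, -70.9000015258789], [625.0999755859375, -61.70000076293945], [602.0999755859375, 47.599998474121094]]
```

Call:
carry_out --steps '[[[0,0,0],[0.1,0.0,0],255],[[0,0,0],[0.2,0.0,0],255],[[0,0,0],[0.3,0.05,0],255],[[0,0,0],[0.3,0.1,0],255],[[0,0,0],[0.3,0.13,0],255],[[0,0,0],[0.3,0.16,0],255],[[0,0,0],[0.3,0.2,0],255],[[0,0,0],[0.3,0.2,0],255]]'

```text
clock: 7.3
tcp_pos: [0.5831, -0.1247, 0.079]
orientation: [-0.001, 0.752, 0.659, -0.002]
wrist_force: [-6.8, -1.7, 1.6]
finger_gap: 0.0232
grip_force: 80.7
```

```bash
python3 -c "
from sl import *
sled()"
```

```text
t 7.30 ex 594.4 ey -47.5 z 79.0 yawx 82.49 tilt [-0.0042 -0.0012] Fex -6.5 Fey -2.6 Fz 1.6 grip 81 gap 0.0232 tq [-0.37  2.   -0.01]
sled box(ex,ey) [22.3 92.2] [[620.9000244140625, -56.0], [625.7000122070312, 36.099998474121094], [603.4000244140625, 37.29999923706055], [598.5999755859375, -54.79999923706055]]
```

```bash
sed -i 's/(V>50)/(V>20)/' sl.py; python3 -c "
from sl import *
sled('a2')"
```

```text
t 7.35 ex 594.4 ey -47.5 z 79.0 yawx 82.49 tilt [-0.0043 -0.0013] Fex -7.0 Fey -3.0 Fz 2.4 grip 81 gap 0.0227 tq [-0.36  1.97 -0.03]
sled box(ex,ey) [ 43.5 110. ] [[562.5, 42.0], [580.7000122070312, -66.4000015258789], [623.5, -59.20000076293945], [605.2999877929688, 49.20000076293945]]
```

View pics/a2.png

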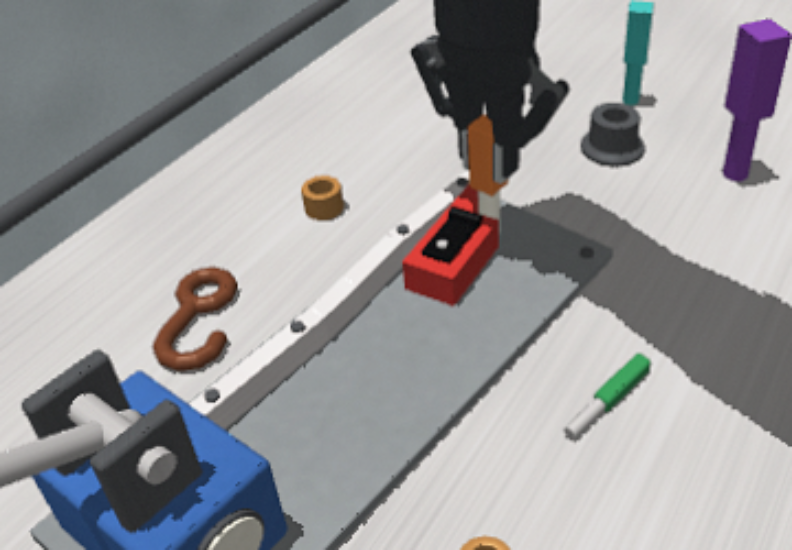

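Call:
carry_out --steps '[[[0,0,0],[0.0,0.03,0],255],[[0,0,0],[0.0,0.06,0],255],[[0,0,0],[0,0.09,0],255],[[0,0,0],[0,0.12,0],255],[[0,0,0],[0,0.15,0],255],[[0,0,0],[0,0.15,0],255],[[0,0,0],[0,0.15,0],255],[[0,0,0],[0,0.15,0],255]]'

```text
clock: 8.4
tcp_pos: [0.5837, -0.1243, 0.0787]
orientation: [-0.002, 0.752, 0.659, -0.002]
wrist_force: [-8.9, -0.1, 3.4]
finger_gap: 0.0231
grip_force: 80.8
```

```bash
python3 -c "
from sl import *
sled()"
```

```text
t 8.40 ex 595.0 ey -47.0 z 78.7 yawx 82.50 tilt [-0.0058 -0.0001] Fex -8.8 Fey -1.3 Fz 3.4 grip 81 gap 0.0231 tq [-0.07  2.38  0.01]
sled box(ex,ey) [ 39.1 112.1] [[565.5999755859375, 42.20000076293945], [620.5, -55.5], [654.5999755859375, -36.400001525878906], [599.7000122070312, 61.29999923706055]]
```

```bash
cat >> sl.py <<'E'
def sled2():
    bed(); im,d,c=look('side'); P=cloud(c,d)*1000; a=radians(7.5); E=np.array([[cos(a),-sin(a)],[sin(a),cos(a)]])
    hsv=cv2.cvtColor(im,cv2.COLOR_RGB2HSV); H,S,V=[hsv[...,i].astype(int) for i in range(3)]
    t=((H<6)|(H>174))&(S>140)&(V>20)&(P[...,2]>36)&(P[...,2]<47)
    n,l,s,_=cv2.connectedComponentsWithStats(t.astype(np.uint8),connectivity=8); m=l==1+np.argmax(s[1:,4])
    h=cv2.convexHull((P[m][:,:2]@E.T).astype(np.float32)); print('hull',np.round(cv2.approxPolyDP(h,2.5,True)[:,0],1).tolist())
E
python3 -c "
from sl import *
sled2()"
```

```text
t 8.45 ex 595.0 ey -47.0 z 78.8 yawx 82.50 tilt [-0.0058 -0.0001] Fex -9.2 Fey -0.9 Fz 3.1 grip 81 gap 0.0231 tq [-0.05  2.35 -0.04]
hull [[630.5999755859375, -65.5999984741211], [609.5999755859375, 48.099998474121094], [567.0999755859375, 43.099998474121094], [576.0, -29.5], [580.9000244140625, -36.20000076293945]]
```

Call:
carry_out --steps '[[[0,0,0],[0.0,0.03,0],255],[[0,0,0],[0.0,0.06,0],255],[[0,0,0],[0,0.09,0],255],[[0,0,0],[0,0.12,0],255],[[0,0,0],[0,0.15,0],255],[[0,0,0],[0,0.15,0],255],[[0,0,0],[0,0.15,0],255],[[0,0,0],[0,0.15,0],255]]'

```text
clock: 9.5
tcp_pos: [0.5845, -0.1239, 0.0785]
orientation: [-0.003, 0.752, 0.659, -0.002]
wrist_force: [-10.9, 1.4, 3.5]
finger_gap: 0.0227
grip_force: 80.9
```

```bash
python3 -c "
from sl import *
sled2()"
```

```text
t 9.50 ex 595.7 ey -46.5 z 78.5 yawx 82.52 tilt [-0.0072  0.0009] Fex -11.0 Fey 0.0 Fz 3.5 grip 81 gap 0.0227 tq [ 0.32  2.71 -0.01]
hull [[629.7999877929688, -61.400001525878906], [614.0, 47.79999923706055], [568.2999877929688, 44.400001525878906], [577.2000122070312, -31.200000762939453], [621.5, -60.0]]
```

Call:
carry_out --steps '[[[0,0,0],[0.0,0,-0.05],255],[[0,0,0],[0.0,0,-0.1],255],[[0,0,0],[0,0,-0.15],255],[[0,0,0],[0,0.03,-0.15],255],[[0,0,0],[0,0.06,-0.15],255],[[0,0,0],[0,0.1,-0.15],255],[[0,0,0],[0,0.1,-0.15],255],[[0,0,0],[0,0.1,-0.15],255]]'

```text
clock: 10.55
tcp_pos: [0.5857, -0.1233, 0.079]
orientation: [-0.003, 0.752, 0.66, -0.002]
wrist_force: [-7.8, 2.4, -2.7]
finger_gap: 0.0231
grip_force: 80.2
```

```bash
python3 -c "
from sl import *
sled2()"
```

```text
t 10.55 ex 596.8 ey -45.8 z 79.0 yawx 82.54 tilt [-0.0072  0.0026] Fex -8.0 Fey 1.4 Fz -2.7 grip 80 gap 0.0231 tq [0.58 2.02 0.03]
hull [[627.2999877929688, -21.399999618530273], [627.0, 10.899999618530273], [618.5, 48.400001525878906], [615.7000122070312, 50.900001525878906], [575.2000122070312, 46.599998474121094], [581.5999755859375, -31.100000381469727], [591.2999877929688, -32.0]]
```

Call:
carry_out --steps '[[[0,0,0],[0.0,0.05,0],255],[[0,0,0],[0.0,0.1,-0.03],255],[[0,0,0],[0,0.13,-0.05],255],[[0,0,0],[0,0.16,-0.05],255],[[0,0,0],[0,0.2,-0.05],255],[[0,0,0],[0,0.2,-0.05],255],[[0,0,0],[0,0.2,-0.05],255],[[0,0,0],[0,0.2,-0.05],255]]'

```text
clock: 11.6
tcp_pos: [0.5868, -0.1226, 0.079]
orientation: [-0.005, 0.751, 0.66, -0.002]
wrist_force: [-8.6, 4.7, -1.1]
finger_gap: 0.0233
grip_force: 80.3
```

```bash
python3 -c "
from sl import *
sled2()"
```

```text
t 11.60 ex 597.7 ey -45.0 z 79.0 yawx 82.57 tilt [-0.0091  0.0043] Fex -9.2 Fey 3.6 Fz -1.1 grip 80 gap 0.0233 tq [1.09 2.33 0.03]
hull [[588.2999877929688, -31.100000381469727], [625.7999877929688, -16.899999618530273], [629.0999755859375, -9.0], [628.5, 28.399999618530273], [623.2999877929688, 50.0], [579.0999755859375, 47.20000076293945], [581.0, -27.200000762939453]]
```

Call:
carry_out --steps '[[[0,0,0],[0.0,0.05,0],255],[[0,0,0],[0.0,0.1,0],255],[[0,0,0],[0,0.13,0],255],[[0,0,0],[0,0.16,-0.03],255],[[0,0,0],[0,0.18,-0.03],255],[[0,0,0],[0,0.18,-0.03],255],[[0,0,0],[0,0.18,-0.03],255],[[0,0,0],[0,0.18,-0.03],255]]'

```text
clock: 12.65
tcp_pos: [0.587, -0.1226, 0.0791]
orientation: [-0.006, 0.751, 0.66, -0.003]
wrist_force: [-12.4, 4.8, -0.1]
finger_gap: 0.023
grip_force: 80.6
```

```bash
python3 -c "
from sl import *
sled2()"
```

```text
t 12.65 ex 598.0 ey -45.0 z 79.1 yawx 82.56 tilt [-0.0119  0.0046] Fex -12.9 Fey 3.1 Fz -0.1 grip 81 gap 0.0230 tq [1.1  3.13 0.06]
hull [[624.5999755859375, -18.299999237060547], [629.7000122070312, -9.699999809265137], [629.2000122070312, 27.700000762939453], [623.5, 49.79999923706055], [580.7999877929688, 47.70000076293945], [581.2999877929688, -27.600000381469727], [583.4000244140625, -30.399999618530273], [595.9000244140625, -29.100000381469727]]
```

Call:
carry_out --steps '[[[0,0,0],[0.1,-0.05,0],255],[[0,0,0],[0.25,-0.1,0],255],[[0,0,0],[0.4,-0.1,0],255],[[0,0,0],[0.6,-0.1,0],255],[[0,0,0],[0.8,-0.1,0],255],[[0,0,0],[1.0,-0.1,0],255],[[0,0,0],[1.2,-0.1,0],255],[[0,0,0],[1.4,-0.1,0],255]]'

```text
clock: 13.7
tcp_pos: [0.5881, -0.1129, 0.0794]
orientation: [-0.003, 0.752, 0.659, -0.006]
wrist_force: [-13.7, -7.8, -1.8]
finger_gap: 0.023
grip_force: 80.4
```

```bash
python3 -c "
from sl import *
sled2()"
```

```text
t 13.70 ex 597.8 ey -35.2 z 79.4 yawx 82.41 tilt [-0.0121 -0.0039] Fex -12.5 Fey -9.5 Fz -1.8 grip 80 gap 0.0230 tq [-1.79  3.41  0.12]
hull [[625.0999755859375, -13.100000381469727], [628.7999877929688, -5.699999809265137], [627.7000122070312, 48.099998474121094], [616.0999755859375, 56.099998474121094], [580.2999877929688, 53.400001525878906], [581.2000122070312, -21.299999237060547], [583.5, -24.5], [596.9000244140625, -24.299999237060547]]
```

Call:
carry_out --steps '[[[0,0,0],[0.2,-0.06,0],255],[[0,0,0],[0.45,-0.12,0],255],[[0,0,0],[0.7,-0.17,0],255],[[0,0,0],[0.95,-0.2,0],255],[[0,0,0],[1.2,-0.2,0],255],[[0,0,0],[1.45,-0.2,0],255],[[0,0,0],[1.7,-0.22,0],255],[[0,0,0],[1.95,-0.23,0],255]]'

```text
clock: 14.75
tcp_pos: [0.59, -0.0925, 0.0795]
orientation: [-0.002, 0.752, 0.659, -0.004]
wrist_force: [-8.7, -3.6, -4.0]
finger_gap: 0.0232
grip_force: 80.3
```

```bash
python3 -c "
from sl import *
sled2()"
```

```text
t 14.75 ex 597.0 ey -14.7 z 79.5 yawx 82.46 tilt [-0.0088 -0.0021] Fex -8.1 Fey -4.7 Fz -4.0 grip 80 gap 0.0232 tq [-1.15  2.31  0.08]
hull [[625.9000244140625, -25.799999237060547], [628.5999755859375, -11.399999618530273], [625.9000244140625, 68.5], [621.9000244140625, 75.5999984741211], [577.9000244140625, 75.0], [580.2999877929688, -2.0999999046325684], [618.7999877929688, -25.700000762939453]]
```

Call:
carry_out --steps '[[[0,0,0],[0.3,0,0.03],255],[[0,0,0],[0.6,-0.01,0.05],255],[[0,0,0],[0.9,-0.01,0.05],255],[[0,0,0],[1.2,-0.02,0.05],255],[[0,0,0],[1.5,-0.03,0.05],255],[[0,0,0],[1.8,-0.03,0.05],255],[[0,0,0],[2.1,-0.04,0.05],255],[[0,0,0],[2.4,-0.04,0.05],255]]'

```text
clock: 15.8
tcp_pos: [0.5926, -0.0692, 0.0794]
orientation: [-0.002, 0.752, 0.659, -0.004]
wrist_force: [-10.4, -4.9, -1.6]
finger_gap: 0.0233
grip_force: 80.4
```

```bash
python3 -c "
from sl import *
sled2()"
```

```text
t 15.80 ex 596.6 ey 8.8 z 79.4 yawx 82.45 tilt [-0.0088 -0.0034] Fex -9.6 Fey -6.3 Fz -1.6 grip 80 gap 0.0233 tq [-1.53  2.55  0.07]
hull [[622.7000122070312, -1.399999976158142], [629.7000122070312, 10.399999618530273], [625.2000122070312, 82.0], [618.0999755859375, 99.69999694824219], [574.7000122070312, 96.5], [579.4000244140625, 21.799999237060547]]
```

Call:
carry_out --steps '[[[0,0,0],[0.3,-0.01,0],255],[[0,0,0],[0.6,-0.02,0],255],[[0,0,0],[0.9,-0.04,0],255],[[0,0,0],[1.2,-0.05,0],255],[[0,0,0],[1.5,-0.06,0],255],[[0,0,0],[1.8,-0.07,0],255],[[0,0,0],[2.1,-0.08,0],255],[[0,0,0],[2.4,-0.08,0],255]]'

```text
clock: 16.85
tcp_pos: [0.5953, -0.0451, 0.0793]
orientation: [-0.002, 0.752, 0.659, -0.004]
wrist_force: [-9.3, -5.4, -1.6]
finger_gap: 0.0233
grip_force: 80.5
```

```bash
python3 -c "
from sl import *
sled2()"
```

```text
t 16.85 ex 596.1 ey 33.0 z 79.3 yawx 82.46 tilt [-0.0081 -0.003 ] Fex -8.5 Fey -6.5 Fz -1.6 grip 80 gap 0.0233 tq [-1.4   2.38  0.04]
hull [[629.7999877929688, 21.5], [617.7000122070312, 123.80000305175781], [572.9000244140625, 120.30000305175781], [579.2000122070312, 44.099998474121094]]
```

Call:
carry_out --steps '[[[0,0,0],[0.3,-0.01,0],255],[[0,0,0],[0.6,-0.02,0],255],[[0,0,0],[0.9,-0.03,0],255],[[0,0,0],[1.2,-0.04,0],255],[[0,0,0],[1.5,-0.05,0],255],[[0,0,0],[1.8,-0.06,0],255],[[0,0,0],[2.1,-0.07,0],255],[[0,0,0],[2.4,-0.08,0],255]]'

```text
clock: 17.9
tcp_pos: [0.5969, -0.0221, 0.0793]
orientation: [-0.001, 0.752, 0.659, -0.005]
wrist_force: [-11.1, -7.6, 0.4]
finger_gap: 0.0229
grip_force: 80.6
```

```bash
python3 -c "
from sl import *
sled2()"
```

```text
t 17.90 ex 594.7 ey 56.0 z 79.3 yawx 82.43 tilt [-0.0095 -0.0049] Fex -10.0 Fey -9.0 Fz 0.4 grip 81 gap 0.0229 tq [-2.04  2.85  0.06]
hull [[622.9000244140625, 48.0], [627.5999755859375, 50.900001525878906], [614.4000244140625, 147.10000610351562], [570.7999877929688, 143.10000610351562], [578.0, 66.9000015258789]]
```

Call:
carry_out --steps '[[[0,0,0],[0.25,-0.03,-0.03],255],[[0,0,0],[0.5,-0.06,-0.03],255],[[0,0,0],[0.75,-0.09,-0.03],255],[[0,0,0],[1.0,-0.12,-0.03],255],[[0,0,0],[1.25,-0.15,-0.03],255],[[0,0,0],[1.5,-0.18,-0.03],255],[[0,0,0],[1.75,-0.2,-0.03],255],[[0,0,0],[2.0,-0.22,-0.03],255]]'

```text
clock: 18.95
tcp_pos: [0.5974, -0.0015, 0.0794]
orientation: [-0.002, 0.752, 0.659, -0.005]
wrist_force: [-9.4, -5.9, -2.8]
finger_gap: 0.0231
grip_force: 80.5
```

```bash
python3 -c "
from sl import *
sled2()"
```

```text
t 18.95 ex 592.5 ey 76.5 z 79.4 yawx 82.44 tilt [-0.0094 -0.0037] Fex -8.6 Fey -7.1 Fz -2.8 grip 80 gap 0.0231 tq [-1.56  2.52 -0.06]
hull [[622.2999877929688, 69.5], [624.7000122070312, 79.9000015258789], [614.4000244140625, 167.10000610351562], [569.2999877929688, 164.3000030517578], [575.7999877929688, 87.5999984741211], [612.7000122070312, 70.0]]
```

Call:
carry_out --steps '[[[0,0,0],[0.25,-0.03,0],255],[[0,0,0],[0.5,-0.06,0],255],[[0,0,0],[0.75,-0.09,0],255],[[0,0,0],[1.0,-0.11,0],255],[[0,0,0],[1.25,-0.14,0],255],[[0,0,0],[1.5,-0.17,0],255],[[0,0,0],[1.75,-0.19,0],255],[[0,0,0],[2.0,-0.2,0],255]]'

```text
clock: 20.0
tcp_pos: [0.5982, 0.0187, 0.0794]
orientation: [-0.002, 0.752, 0.659, -0.005]
wrist_force: [-9.3, -5.1, -2.1]
finger_gap: 0.0232
grip_force: 80.5
```

```bash
python3 -c "
from sl import *
sled2()"
```

```text
t 20.00 ex 590.7 ey 96.7 z 79.4 yawx 82.46 tilt [-0.0089 -0.0035] Fex -8.6 Fey -6.3 Fz -2.1 grip 80 gap 0.0232 tq [-1.45  2.5  -0.03]
hull [[619.0, 93.0], [612.7000122070312, 187.39999389648438], [567.5, 183.5], [574.0, 107.0999984741211], [612.0999755859375, 90.69999694824219]]
```

Call:
carry_out --steps '[[[0,0,0],[0.22,-0.03,0],255],[[0,0,0],[0.45,-0.05,0],255],[[0,0,0],[0.68,-0.07,0],255],[[0,0,0],[0.9,-0.1,0],255],[[0,0,0],[1.12,-0.12,0],255],[[0,0,0],[1.35,-0.14,0],255],[[0,0,0],[1.58,-0.16,0],255],[[0,0,0],[1.8,-0.18,0],255]]'

```text
clock: 21.05
tcp_pos: [0.5987, 0.0369, 0.0794]
orientation: [-0.002, 0.752, 0.659, -0.004]
wrist_force: [-9.3, -5.7, -1.8]
finger_gap: 0.0232
grip_force: 80.5
```

```bash
python3 -c "
from sl import *
sled2()"
```

```text
t 21.05 ex 588.8 ey 114.8 z 79.4 yawx 82.46 tilt [-0.009  -0.0033] Fex -8.5 Fey -6.9 Fz -1.8 grip 80 gap 0.0232 tq [-1.31  2.41 -0.05]
hull [[617.7999877929688, 111.0], [614.5, 204.8000030517578], [569.5999755859375, 203.0], [572.4000244140625, 125.5]]
```

Call:
carry_out --steps '[[[0,0,0],[0.2,-0.02,0],255],[[0,0,0],[0.4,-0.03,0],255],[[0,0,0],[0.6,-0.05,0],255],[[0,0,0],[0.8,-0.06,0],255],[[0,0,0],[1.0,-0.06,0],255],[[0,0,0],[1.2,-0.06,0],255],[[0,0,0],[1.4,-0.06,0],255],[[0,0,0],[1.6,-0.06,0],255]]'

```text
clock: 22.1
tcp_pos: [0.6004, 0.053, 0.0794]
orientation: [-0.002, 0.752, 0.659, -0.004]
wrist_force: [-10.6, -5.4, -2.5]
finger_gap: 0.0232
grip_force: 80.5
```

```bash
python3 -c "
from sl import *
sled2()"
```

```text
t 22.10 ex 588.3 ey 130.9 z 79.4 yawx 82.47 tilt [-0.0087 -0.003 ] Fex -9.9 Fey -6.7 Fz -2.5 grip 80 gap 0.0232 tq [-1.21  2.32 -0.1 ]
hull [[572.7000122070312, 220.5], [573.7000122070312, 141.89999389648438], [617.9000244140625, 127.30000305175781], [616.9000244140625, 220.10000610351562]]
```

Call:
carry_out --steps '[[[0,0,0],[0.2,0,0],255],[[0,0,0],[0.4,0,0],255],[[0,0,0],[0.65,-0.01,0],255],[[0,0,0],[0.9,-0.02,0],255],[[0,0,0],[1.15,-0.02,0],255],[[0,0,0],[1.35,-0.02,0],255],[[0,0,0],[1.55,-0.02,0],255],[[0,0,0],[1.75,-0.02,0],255]]'

```text
clock: 23.15
tcp_pos: [0.6027, 0.0705, 0.0794]
orientation: [-0.002, 0.752, 0.659, -0.004]
wrist_force: [-8.7, -3.5, -2.0]
finger_gap: 0.0234
grip_force: 80.5
```

```bash
python3 -c "
from sl import *
sled2()"
```

```text
t 23.15 ex 588.3 ey 148.5 z 79.4 yawx 82.48 tilt [-0.0082 -0.0028] Fex -8.1 Fey -4.6 Fz -2.0 grip 80 gap 0.0234 tq [-1.13  2.17 -0.05]
hull [[615.7000122070312, 237.6999969482422], [574.4000244140625, 237.60000610351562], [572.5, 161.8000030517578], [612.2999877929688, 146.5], [619.0, 146.6999969482422], [619.2999877929688, 226.89999389648438]]
```

Call:
carry_out --steps '[[[0,0,0],[0.12,0,0],255],[[0,0,0],[0.24,0,0],255],[[0,0,0],[0.36,0,0],255],[[0,0,0],[0.48,0,0],255],[[0,0,0],[0.58,0,0],255],[[0,0,0],[0.66,0,0],255],[[0,0,0],[0.74,0,0],255],[[0,0,0],[0.8,0,0],255]]'

```text
clock: 24.2
tcp_pos: [0.6036, 0.0779, 0.0794]
orientation: [-0.001, 0.752, 0.659, -0.004]
wrist_force: [-8.0, -5.6, -1.5]
finger_gap: 0.023
grip_force: 80.5
```

```bash
python3 -c "
from sl import *
sled2()"
```

```text
t 24.20 ex 588.3 ey 156.0 z 79.4 yawx 82.47 tilt [-0.0084 -0.0039] Fex -7.2 Fey -6.6 Fz -1.5 grip 80 gap 0.0230 tq [-1.65  2.25  0.02]
hull [[616.0, 239.10000610351562], [574.0, 238.89999389648438], [572.0, 181.89999389648438], [574.5, 165.8000030517578], [616.7000122070312, 153.39999389648438], [620.2999877929688, 224.39999389648438]]
```

Call:
carry_out --steps '[[[0,0,0],[0.05,0,0],255],[[0,0,0],[0.1,0,0],255],[[0,0,0],[0.15,0,0],255],[[0,0,0],[0.2,0,0],255],[[0,0,0],[0.2,0,0],255],[[0,0,0],[0.2,0,0],255],[[0,0,0],[0.2,0,0],255],[[0,0,0],[0.2,0,0],255]]'

```text
clock: 25.25
tcp_pos: [0.6037, 0.0783, 0.0794]
orientation: [-0.0, 0.752, 0.659, -0.006]
wrist_force: [-9.6, -9.7, -1.6]
finger_gap: 0.0233
grip_force: 80.5
```

```bash
python3 -c "
from sl import *
bed()"
```

```text
t 25.25 ex 588.3 ey 156.4 z 79.4 yawx 82.41 tilt [-0.0089 -0.0068] Fex -8.2 Fey -10.8 Fz -1.6 grip 81 gap 0.0233 tq [-2.51  2.43 -0.05]
```

Call:
carry_out --steps '[[[0,0,0],[0.05,0,0],255],[[0,0,0],[0.1,0,0],255],[[0,0,0],[0.12,0,0],255],[[0,0,0],[0.12,0,0],255],[[0,0,0],[0.12,0,0],255],[[0,0,0],[0.12,0,0],255],[[0,0,0],[0.12,0,0],255],[[0,0,0],[0.12,0,0],255]]'

```text
clock: 26.25
tcp_pos: [0.604, 0.0792, 0.0795]
orientation: [-0.0, 0.752, 0.659, -0.006]
wrist_force: [-9.2, -10.1, -1.5]
finger_gap: 0.0232
grip_force: 80.5
```

```bash
python3 -c "
from sl import *
bed()"
```

```text
t 26.25 ex 588.5 ey 157.4 z 79.5 yawx 82.40 tilt [-0.0085 -0.0073] Fex -7.8 Fey -11.2 Fz -1.5 grip 80 gap 0.0232 tq [-2.62  2.36 -0.01]
```

```bash
python3 -c "
from sl import *
im,d,c=look('top'); cv2.imwrite('pics/t2.png',cv2.resize(im[120:260,90:260],None,fx=4,fy=4,interpolation=cv2.INTER_CUBIC)[:,:,::-1])
sled2()"
```

```text
t 26.30 ex 588.6 ey 157.4 z 79.5 yawx 82.40 tilt [-0.0085 -0.0073] Fex -7.3 Fey -12.4 Fz -1.5 grip 80 gap 0.0233 tq [-2.73  2.33 -0.04]
hull [[615.7999877929688, 239.1999969482422], [572.9000244140625, 239.5], [573.2000122070312, 167.39999389648438], [606.2000122070312, 154.8000030517578], [616.9000244140625, 157.39999389648438]]
```

View pics/t2.png

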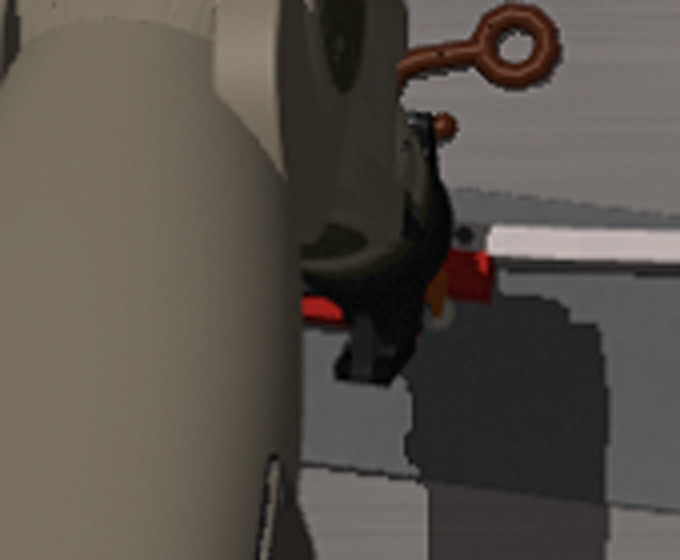

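Call:
carry_out --steps '[[[0,0,0],[0.05,0,0],255],[[0,0,0],[0.1,0,0],255],[[0,0,0],[0.1,0,0],255],[[0,0,0],[0.1,0,0],255],[[0,0,0],[0.1,0,0],255],[[0,0,0],[0.1,0,0],255],[[0,0,0],[0.1,0,0],255],[[0,0,0],[0.1,0,0],255]]'

```text
clock: 27.35
tcp_pos: [0.6042, 0.0798, 0.0796]
orientation: [0.0, 0.752, 0.659, -0.006]
wrist_force: [-9.0, -11.8, -0.1]
finger_gap: 0.0234
grip_force: 80.5
```

```bash
python3 -c "
from sl import *
bed()"
```

```text
t 27.35 ex 588.6 ey 158.0 z 79.6 yawx 82.39 tilt [-0.0084 -0.0081] Fex -7.4 Fey -12.9 Fz -0.1 grip 81 gap 0.0234 tq [-2.95  2.41 -0.01]
```

Call:
carry_out --steps '[[[0,0,0],[-0.2,-0.12,0],255],[[0,0,0],[-0.4,-0.25,0],255],[[0,0,0],[-0.6,-0.4,0],255],[[0,0,0],[-0.8,-0.6,0],255],[[0,0,0],[-1.1,-0.9,0],255],[[0,0,0],[-1.5,-1.3,0],255],[[0,0,0],[-1.9,-1.7,0],255],[[0,0,0],[-2.0,-1.8,0],255]]'

```text
clock: 28.35
tcp_pos: [0.5873, 0.0661, 0.0815]
orientation: [0.0, 0.752, 0.659, -0.0]
wrist_force: [-0.2, 1.4, -2.4]
finger_gap: 0.0228
grip_force: 80.6
```

```bash
python3 -c "
from sl import *
sled2()"
```

```text
t 28.35 ex 573.7 ey 142.2 z 81.5 yawx 82.52 tilt [-0.     -0.0001] Fex -0.3 Fey 1.3 Fz -2.4 grip 81 gap 0.0228 tq [-0.02  0.    0.05]
hull [[573.9000244140625, 238.5], [573.0, 167.3000030517578], [596.5999755859375, 136.1999969482422], [616.4000244140625, 131.3000030517578], [618.9000244140625, 227.1999969482422], [616.2999877929688, 238.39999389648438]]
```

Call:
carry_out --steps '[[[0,0,0],[0,0,-3],255],[[0,0,0],[0,0,-7],255],[[0,0,0],[-3,0,-9],255],[[0,0,0],[-8,-1,-9],255],[[0,0,0],[-13,-2,-9],255],[[0,0,0],[-18,-3,-9],255],[[0,0,0],[-22,-4,-9],255],[[0,0,0],[-23,-4,-9],255]]'

```text
clock: 29.4
tcp_pos: [0.5174, -0.1586, 0.1715]
orientation: [0.0, 0.753, 0.658, -0.0]
wrist_force: [0.0, 0.2, -1.4]
finger_gap: 0.0232
grip_force: 80.7
```

```bash
python3 - <<'E'
from sl import *
s=bed()
a=radians(7.5); E=np.array([[cos(a),-sin(a)],[sin(a),cos(a)]])
im,d,c=look('top'); P=cloud(c,d)*1000; B=P[...,:2]@E.T
hsv=cv2.cvtColor(im,cv2.COLOR_RGB2HSV); H,S,V=[hsv[...,i].astype(int) for i in range(3)]
t=((H<6)|(H>174))&(S>140)&(V>20)&(P[...,2]>36)&(P[...,2]<47)
n,l,st,_=cv2.connectedComponentsWithStats(t.astype(np.uint8),connectivity=8); m=l==1+np.argmax(st[1:,4])
h=cv2.convexHull(B[m].astype(np.float32)); print('hull',np.round(cv2.approxPolyDP(h,2.,True)[:,0],1).tolist())
ye=(H>18)&(H<34)&(S>120)&(P[...,2]>38)&(P[...,2]<46)&(P[...,1]<250)&(P[...,1]>100); print('yellow min ey',np.sort(B[ye][:,1])[:8])
print('red max ey',np.sort(B[m][:,1])[-8:])
cv2.imwrite('pics/t3.png',cv2.resize(im[130:260,90:260],None,fx=4.5,fy=4.5,interpolation=cv2.INTER_CUBIC)[:,:,::-1])
E
```

```text
t 29.40 ex 533.7 ey -89.7 z 171.5 yawx 82.34 tilt [ 0.0002 -0.0004] Fex -0.0 Fey 0.2 Fz -1.4 grip 81 gap 0.0232 tq [-0.01 -0.01 -0.01]
hull [[579.7999877929688, 243.8000030517578], [572.7999877929688, 241.6999969482422], [572.4000244140625, 165.0], [597.4000244140625, 129.1999969482422], [616.0, 129.5], [616.4000244140625, 243.3000030517578]]
yellow min ey [243.49717797 243.73591477 244.07190108 244.57523015 244.69442774
 244.6974845  244.76237832 244.98361679]
red max ey [243.19427753 243.20912696 243.28495517 243.4170528  243.46502677
 243.6296285  243.80879619 243.839455  ]
```

View pics/t3.png

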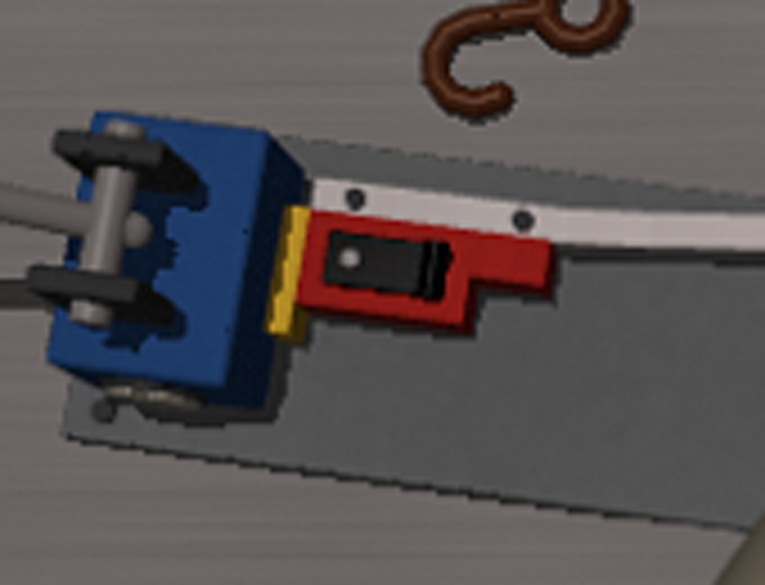

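Call:
carry_out --steps '[[[0,0,-3],[-2.5,0.8,0],255],[[0,0,-6],[-5.5,1.7,0],255],[[0,0,-9],[-8.5,2.7,0],255],[[0,0,-12],[-11.5,3.6,0.5],255],[[0,0,-15],[-14,4.4,1.5],255],[[0,0,-15.8],[-14.9,4.66,2.6],255],[[0,0,-15.8],[-14.93,4.66,3.6],255],[[0,0,-15.8],[-14.93,4.66,3.6],255]]'

```text
clock: 30.45
tcp_pos: [0.5443, -0.3087, 0.134]
orientation: [-0.002, 0.654, 0.757, 0.0]
wrist_force: [-0.5, 0.5, -1.1]
finger_gap: 0.023
grip_force: 80.5
```

```bash
python3 - <<'E'
from st import *
s=bed(); t=s['tcp_pos']*1000; print(t)
for n in ('side','top'):
    im,d,c=look(n); P=cloud(c,d)*1000
    q=P[(abs(P[...,0]-t[0])<40)&(abs(P[...,1]-t[1])<40)]
    print(n)
    for z in range(65,125,10):
        w=q[abs(q[:,2]-z)<5]
        if len(w): print(z,len(w),np.round(w[:,:2].min(0)-t[:2],1),np.round(w[:,:2].max(0)-t[:2],1))
    w=q[(q[:,2]>34)&(q[:,2]<43)]
    if len(w): print('rim',len(w),cv2.minEnclosingCircle(w[:,:2].astype(np.float32)))
    w=q[q[:,2]>50]; 
    if len(w): print('low',np.sort(w[:,2])[:4])
    if n=='side': cv2.imwrite('pics/c2.png',cv2.resize(im[80:200,270:410],None,fx=4.5,fy=4.5,interpolation=cv2.INTER_CUBIC)[:,:,::-1])
E
```

```text
t 30.45 ex 579.9 ey -235.0 z 134.0 yawx 98.37 tilt [-0.0023  0.0021] Fex -0.6 Fey 0.4 Fz -1.1 grip 81 gap 0.0230 tq [0.11 0.03 0.02]
[ 544.28178621 -308.70002085  134.04850252]
side
75 36 [-10.5  -3.2] [4.5 9.6]
85 37 [-11.1  -0.9] [ 7.3 10.1]
95 37 [-10.7  -0.9] [ 3.9 10.2]
105 39 [-10.5  -1.6] [4.9 9.6]
115 35 [-10.7   2.2] [ 6.1 10.2]
rim 220 ((544.544677734375, -310.490966796875), 25.047039031982422)
low [70.5800437  71.45383835 71.5457865  71.87256064]
top
75 5 [-4.2  5.5] [5.2 7.4]
85 7 [-3.9  5.8] [6.3 7.6]
95 6 [-3.4  6.5] [4.2 8.1]
105 3 [-3.1  7.2] [1.9 7.5]
rim 120 ((548.009765625, -306.7983093261719), 22.048879623413086)
low [73.23833986 73.48205047 73.48241002 73.61754719]
```

View pics/c2.png

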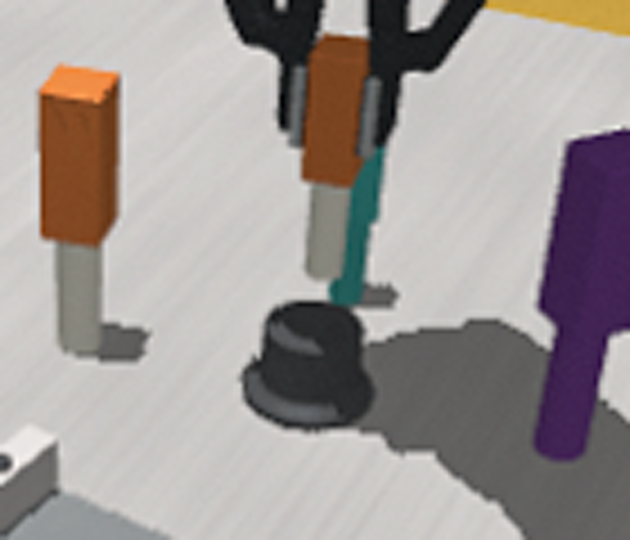

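Call:
carry_out --steps '[[[0,0,0],[-0.15,0,0],255],[[0,0,0],[-0.3,0,0.5],255],[[0,0,0],[-0.3,0,1],255],[[0,0,0],[-0.3,0,1.5],255],[[0,0,0],[-0.3,0,2],255],[[0,0,0],[-0.3,0,2.4],255],[[0,0,0],[-0.3,0,2.4],255],[[0,0,0],[-0.3,0,2.4],255]]'

```text
clock: 31.55
tcp_pos: [0.5455, -0.3136, 0.1115]
orientation: [0.0, 0.654, 0.757, -0.0]
wrist_force: [-0.5, 1.0, -1.5]
finger_gap: 0.0233
grip_force: 80.6
```

```bash
python3 - <<'E'
from st import *
s=bed(); t=s['tcp_pos']*1000; print(t)
im,d,c=look('side'); P=cloud(c,d)*1000
q=P[(abs(P[...,0]-t[0])<40)&(abs(P[...,1]-t[1])<40)]
for z in range(60,95,10):
    w=q[abs(q[:,2]-z)<5]
    if len(w): print(z,len(w),np.round(w[:,:2].min(0),1),np.round(w[:,:2].max(0),1))
w=q[(q[:,2]>34)&(q[:,2]<41.5)]; print('rim',len(w),cv2.minEnclosingCircle(w[:,:2].astype(np.float32)),w[:,:2].min(0),w[:,:2].max(0))
E
```

```text
t 31.55 ex 581.8 ey -239.7 z 111.5 yawx 98.34 tilt [ 0.0002 -0.0002] Fex -0.6 Fey 0.9 Fz -1.5 grip 81 gap 0.0233 tq [ 0.06 -0.03  0.02]
[ 545.49620502 -313.62035251  111.52270916]
60 33 [ 535.  -315.7] [ 548.5 -304.2]
70 34 [ 534.7 -315.8] [ 550.5 -304.6]
80 40 [ 534.7 -314.2] [ 552.1 -303.3]
90 34 [ 534.8 -312.1] [ 549.5 -304. ]
rim 190 ((543.9566650390625, -309.7895812988281), 24.20541763305664) [ 520.93883611 -332.21159028] [ 567.02569606 -286.05891148]
```

Call:
carry_out --steps '[[[0,0,0],[0.12,0,0],255],[[0,0,0],[0.25,0,0],255],[[0,0,0],[0.25,0,0],255],[[0,0,0],[0.25,0,0.4],255],[[0,0,0],[0.25,0,0.8],255],[[0,0,0],[0.25,0,1.2],255],[[0,0,0],[0.25,0,1.6],255],[[0,0,0],[0.25,0,1.8],255]]'

```text
clock: 32.6
tcp_pos: [0.5449, -0.311, 0.0929]
orientation: [-0.0, 0.654, 0.757, -0.0]
wrist_force: [0.2, -0.2, -1.7]
finger_gap: 0.023
grip_force: 80.6
```

```bash
python3 - <<'E'
from st import *
s=bed(); print(s['tcp_pos']*1000)
E
```

```text
t 32.60 ex 580.8 ey -237.2 z 92.9 yawx 98.33 tilt [-0.0005  0.0003] Fex 0.3 Fey -0.2 Fz -1.7 grip 81 gap 0.0230 tq [-0.01  0.02  0.  ]
[ 544.85675913 -310.97561851   92.91836327]
```

Call:
carry_out --steps '[[[0,0,0],[0,0,0.5],255],[[0,0,0],[0,0,1.0],255],[[0,0,0],[0,0,1.5],255],[[0,0,0],[0,0,1.9],255],[[0,0,0],[0,0,2.2],255],[[0,0,0],[0,0,2.4],255],[[0,0,0],[0,0,2.45],255],[[0,0,0],[0,0,2.45],255]]'

```text
clock: 33.6
tcp_pos: [0.5451, -0.3111, 0.069]
orientation: [0.0, 0.654, 0.757, -0.0]
wrist_force: [-0.7, 0.0, -1.7]
finger_gap: 0.0232
grip_force: 80.6
```

```bash
python3 - <<'E'
from st import *
s=bed(); print(s['tcp_pos']*1000)
E
```

```text
t 33.60 ex 581.1 ey -237.3 z 69.0 yawx 98.34 tilt [ 0.0002 -0.0002] Fex -0.7 Fey -0.1 Fz -1.7 grip 81 gap 0.0232 tq [0.   0.01 0.05]
[ 545.11893773 -311.1316249    68.99964508]
```

Call:
carry_out --steps '[[[0,0,0],[0,0,0.05],255],[[0,0,0],[0,0,0.08],255],[[0,0,0],[0,0,0.08],170],[[0,0,0],[0,0,0.08],140],[[0,0,0],[0,0,0.08],100],[[0,0,0],[0,0,0.08],50],[[0,0,0],[0,0,0.08],0],[[0,0,0],[0,0,0.08],0]]'

```text
clock: 34.6
tcp_pos: [0.545, -0.3111, 0.0681]
orientation: [0.0, 0.654, 0.757, -0.0]
wrist_force: [0.0, 0.1, 0.9]
finger_gap: 0.0855
grip_force: 0.0
```

Call:
carry_out --steps '[[[0,0,0],[0,0,0],0],[[0,0,0],[0,0,-1.5],0],[[0,0,0],[0,0,-4],0],[[0,0,0],[0,0,-7],0],[[0,0,0],[0,0,-11],0],[[0,0,0],[0,0,-15],0],[[0,0,0],[-4,-4,-16],0],[[0,0,0],[-9,-9,-16],0]]'

```text
clock: 35.6
tcp_pos: [0.4746, -0.4075, 0.2314]
orientation: [0.003, 0.653, 0.758, -0.0]
wrist_force: [0.6, -1.0, -0.9]
finger_gap: 0.0851
grip_force: 0.0
```

```bash
python3 - <<'E'
from st import *
s=bed(); im,d,c=look('side'); cv2.imwrite('pics/fin.png',im[:,:,::-1])
E
```

```text
t 35.60 ex 523.8 ey -342.1 z 231.4 yawx 98.51 tilt [ 0.0034 -0.0038] Fex 0.7 Fey -0.9 Fz -0.9 grip 0 gap 0.0851 tq [-0.08 -0.04  0.01]
```

View pics/fin.png

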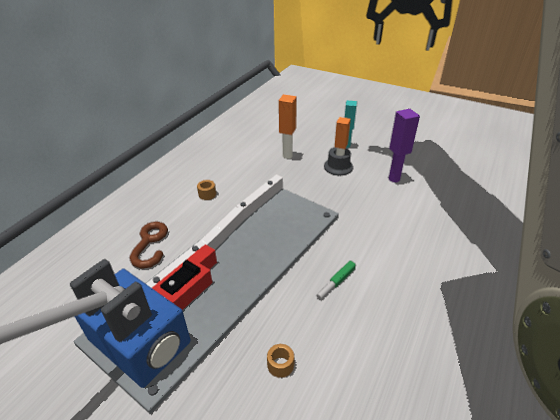

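The final picture shows the stick upright in its cup at (341,140), and the sled home against the stop and fence at (185,280). The hook, gauge and bushings haven't moved.

```bash
python3 -c "
from workcell import env
print(env.hand_in())"
```

```text
the job is handed in; nothing more can be done
None
```

The job is handed in: the sled is home against the yellow stop and snug to the fence, every force reading stayed under about 13 N, and the stick is back in its cup at 36 s; the hook, gauge and bushings were left where they were.

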